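# Hold the spring-return purge valve open with its bayonet plug

### The job

Open the purge valve with its blue bayonet plug: set the plug upright into the round socket on the bench with its two side pins in the two slots, push it down against the spring until its flange lies flush on the socket, then turn it a quarter turn clockwise (seen from above) against the return spring to the stop. Finish while still gripping the plug, keeping it pressed flush and turned: it springs back if you let go. Leave the two tins and the jar where they stand.

Things in the scene. Friction and masses are not known exactly. Their poses are not given: they have to be found in the camera images.
- plug: Loose bayonet plug, about 110 g, upright on the bench; origin: centre of its underside. Steel stem 30 mm dia., 0-30 mm up (foot chamfered); brass cross pin 6 mm dia. along plug x, 6 mm up, ends 22 mm either side of the axis; blue flange 56 mm dia., 30-35 mm up; blue grip fin 35-67 mm up, 40 mm long along x (parallel to the pin), 12 mm thick along y, white line on top. Same after a half turn.
- plug_flange (a point): Point on the plug's axis at the underside of its flange, 30 mm above the plug's origin.
- socket: Valve socket fixed to the bench: round, 72 mm dia., 60 mm high, on a 92 mm foot; origin: centre of its underside, z up. Bore 33 mm dia. Its 16 mm thick lip has two opposite slots along the socket's x axis, 10 mm wide, reaching 24 mm from the axis (black marks at the slots, red marks a quarter turn from them; a short gas stub sticks out on +x).
- socket_mouth (a point): Centre of the socket's top face, 60 mm above the bench; axes as the socket's. A spring plunger in the bore meets the plug's foot when its flange is 14 mm above this face: 3 N there, 10 N with the flange flush. The plug turns only when its flange is within about 6 mm of the face (pins below the lip).
- rotor (a joint): Valve rotor inside the socket, driven by the plug's pins, rad: 0 closed (pins in line with the slots), grows clockwise seen from above, stop at 1.45 (open). Return spring 0.04 N m at 0, 0.12 N m at the stop. Up to 0.1 rad play either way between pins and rotor, so the plug itself turns up to about 1.55 from the slots.
- tin_grey: Bystander: empty open aluminium tin, 60 mm diameter, 26 mm high; origin: centre of its underside.
- tin_filled: Bystander: open aluminium tin with brown soil, 60 mm diameter, 26 mm high; origin: centre of its underside.
- jar: Bystander: sample jar with blue lid, 56 mm diameter, 73 mm high; origin: centre of its underside.
Mind the look-alikes: they are no part of the job. What is meant by the plug is not green, and is the larger of those in its own colour.

How it is judged:
On the way:
1. the plug is pushed down into the socket, pins below the lip, not yet turned (z of plug_flange in the frame of socket_mouth below 0.006 m and horizontal distance between plug_flange and socket_mouth below 0.004 m and value of joint rotor below 0.35 rad), for 0.1 s.
At the end, for the whole second after the job is handed in: The plug's flange lies within 2.5 mm of the socket's top face, centred within 4 mm and upright within 0.08 rad, the rotor is turned beyond 1.2 rad (its stop is at 1.45), and the fingers still hold the plug with more than 2 N (z of plug_flange in the frame of socket_mouth below 0.0025 m and horizontal distance between plug_flange and socket_mouth below 0.004 m and value of joint rotor above 1.2 rad and angle between plug's own z axis and vertical below 0.08 rad and contact force between the fingers and plug above 2 N); the arm keeps its last pose, push and grip.
It fails at once if a tin or the jar is moved more than 25 mm (distance of any of tin_grey, tin_filled, jar from where it was at the start of the episode above 0.025 m).
It fails at once if the jar is tipped over (angle between jar's own z axis and vertical above 0.3 rad).
It also fails if it takes over 45 s, if anything falls off the work surface, if the arm or the gripper's body presses on something with over 40 N, if the wrist force passes 120 N, or if a joint passes its speed limit or range.

### The arm

A 6-joint arm with a two-finger parallel gripper is mounted at the origin on a cart in front of the work surface, level with it; the furniture and walls round the work are solid. World frame = base frame: x ahead of the robot, y to its left, z up, the work surface at z = 0. Lengths are in m, angles in rad, forces in N, time in s.
With the tool pointing down it reaches from about 0.35 to 0.725 m from the base axis. Payload 4.3 kg.
Tool frame: the origin (TCP) lies at the very end of the fingers, on their centre line; the grasp point (between the pads) lies 19 mm behind it (grip_depth is the distance from the TCP to the grasp point, in m); z points along the fingers, y is the line along which they close (so a half turn about z gives the same grasp; the last joint's range is limited). The gripper opens to 85 mm and grips with 20 to 120 N. Pads are 22 mm wide; open, the fingers measure 114 mm over their backs; the gripper's body (76 mm by 85 mm) begins 54 mm behind the grasp point. The pads swing forward as they close: fully open they stand 13 mm farther back than shut.
Start: joints at [-1.317, 0.377, 0.081, 1.274, 0, 1.46], TCP at [0.205, -0.537, 0.231] pointing down, gripper open.
Joint ranges: [-2.72, 2.72], [-0.84, 1.66], [-1.02, 1.22], [-1.77, 2.12], [-1.37, 1.28], [-3.14, 3.14]. Speed limits (rad/s): [2.57, 2.57, 3.14, 3.14, 3.14, 3.14].

### API

Orientations are given as a 3x3 rotation matrix whose columns are the frame's x, y, z axes.
In Python, from plant import * gives the robot as it stands. The module is installed in compiled form; this text tells all that it offers.
- The arm moves only by the tool drive_tool, never from a script. Its argument "moves" is a list of rows, each a list of 5 numbers: the shift along the tool's x, y, z in units of 40 mm (1.0 is 40 mm), then the turn about the tool's z in degrees, then the opening in per cent of the stroke, from 0 (shut) to 100 (fully open). In form: [[dx, dy, dz, yaw, grip], ...]. A call has 1 to 20 rows; each row shifts and turns the commanded pose from where the row before left it, along the tool's axes as they then stand; what a row does not reach is not made up. A row lasts 1/10 s, in which the tool goes at most 50 mm and 8.59 degrees, less where a joint would pass 70% of its speed; a pose out of reach is approached as far as the arm can. A call is refused whole if a number of a shift passes 1 or a number of a turn 8.59, either way. A call with a gripper value outside its range is refused whole. The fingers move at their own pace and stop on an object; "force" is the grip in N (left out, the last holds). Time passes only in rows, so rows that do not move let the fingers close. It gives the time, the measured TCP pose, the force, the opening and the grip force at its end, in the units of the state.
- read_state(): the state, without advancing time (a new reading comes with each control period).
- read_camera(name): name is "side" or "top" or "wrist"; returns (picture, depth): 420x560x3 uint8, red, green, blue; 420x560 float32, m along the optical axis (not along the pixel's ray), 0 where there is no reading.
- get_calibration(name): a dict with "mtx" (3x3 intrinsics, pixels), "R" (3x3) and "t" (3): a world point X has camera coordinates R X + t. Camera axes: x right, y down, z forward; pixel columns grow to the right and rows downward; lengths in m; the calibration is good to about 2 mm. A picture is of the moment at which its call begins: read the wrist's pose just before it. get_calibration takes no time and is no camera call; for the wrist camera it gives the pose at the moment of the call.
- sign_off(): hands the job in; it is judged then, once.
The state is a dict: "time": time; "joints": joint angles; "qvel": joint speeds; "joint_torque": joint torques, N m; "tcp_pos": TCP position; "ee_rot": TCP orientation; "wrist_force": force on the tool from outside, world axes, zero at the start; "ft_torque": the same for the moment, N m; "grip_width": opening from 0.0 (shut) to 1.0 (fully open); "grip_force": force on a finger pad.
Only numpy, scipy, OpenCV 4.12 (cv2) and the standard library are available. Lean on these libraries where they do the work, as an engineer would, in place of code of your own. Each camera call takes 0.05 s, during which the arm holds its last target. There are 200 camera calls.

## Working session

There is one attempt and no reset: what is moved stays moved. The work goes in short steps, Python scripts to look and compute and a tool call to move; the robot and the scene stay as the last step left them, time stands still between calls to the robot, and variables do not carry over. Pictures are saved under pics/ and viewed, at most 10 in all, crops included, and the job is handed in when it is done.

Besides the shell and the picture viewer there is one more tool, called after "Emit:" as name(argument=value, ...), one argument or row to a line, values as JSON. drive_tool: Moves the arm, as the interface text tells. Its arguments: {"type":"object","properties":{"moves":{"type":"array"},"force":{"type":"number"}},"required":["moves"]}

```bash
mkdir -p pics
cat > h.py <<'E'
from plant import *
import numpy as np, cv2
def snap(n,f):
    c=get_calibration(n); im,d=read_camera(n)
    cv2.imwrite(f'pics/{f}.png',im[:,:,::-1]); np.savez(f'pics/{f}.npz',im=im,d=d,**{k:np.array(c[k]) for k in('mtx','R','t')})
def world(f,u,v,z=None):
    a=np.load(f'pics/{f}.npz'); K,R,t=a['mtx'],a['R'],a['t'].ravel()
    r=np.linalg.inv(K)@[u,v,1]
    if z is None:
        p=a['d'][int(v)-1:int(v)+2,int(u)-1:int(u)+2]; p=p[p>0]; return R.T@(r*np.median(p)-t) if p.size else None
    o=-R.T@t; w=R.T@r; return o+w*(z-o[2])/w[2]
def crop(f,u0,v0,u1,v1,k,g):
    im=cv2.imread(f'pics/{f}.png')[v0:v1,u0:u1]; cv2.imwrite(f'pics/{g}.png',cv2.resize(im,None,fx=k,fy=k,interpolation=cv2.INTER_CUBIC))
E
python3 - <<'E'
from h import *
snap('top','top1'); snap('side','side1')
s=read_state(); print(s['time'],s['tcp_pos'],s['ee_rot'],s['grip_width'])
E
```

```text
0.1 [ 0.20446279 -0.53681975  0.23046719] [[ 9.34553489e-01  3.55822397e-01 -4.45994873e-04]
 [ 3.55822622e-01 -9.34551925e-01  1.72053575e-03]
 [ 1.95399788e-04 -1.76662776e-03 -9.99998420e-01]] 0.9983151701052168
```

View pics/top1.png

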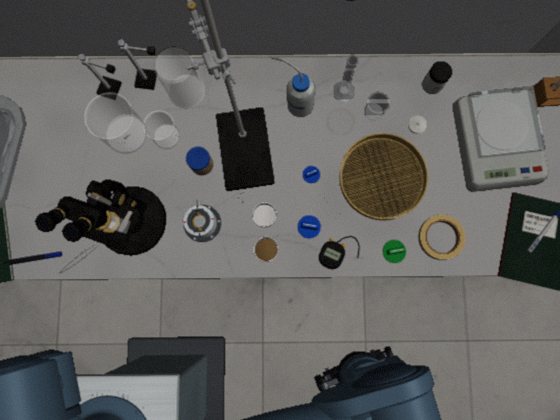

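View pics/side1.png

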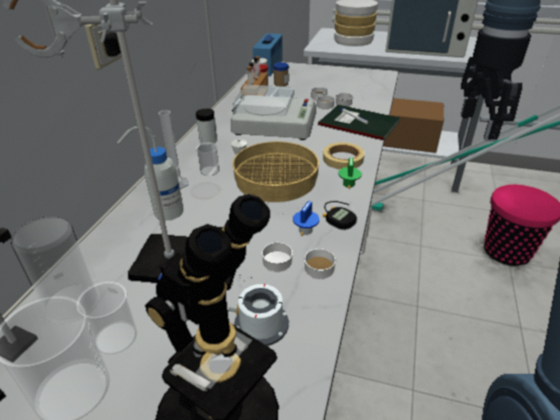

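The top view shows three fin-topped plugs: blue at (309,227), blue at (312,174) and green at (395,251). The blue one at (309,227) looks larger, so it fits the description. The socket is at (200,221), the tins at (264,215) and (266,249), and the jar at (199,160). I'll confirm with an enlarged crop.

Run:
```python
from h import *
crop('top1',170,140,350,270,4.4,'c1')
for n,u,v,z in [('blueA',309,227,.067),('blueB',312,174,.05),('sock',200,221,.06),('tin',264,215,.026),('tin2',266,249,.026),('jar',199,160,.073)]:
    print(n,world('top1',u,v,z).round(4), world('top1',u,v))
im=np.load('pics/top1.npz')['im'].astype(int)
m=((im[...,2]>im[...,0]+70)&(im[...,2]>im[...,1]+50)).astype(np.uint8)
n,l,st,c=cv2.connectedComponentsWithStats(m)
for i in range(1,n):
    if st[i,4]>40: print(st[i],c[i])
```

```text
blueA [ 0.4869 -0.4694  0.067 ] [ 0.48734017 -0.46954559  0.06314772]
blueB [ 0.6155 -0.4793  0.05  ] [ 0.61715553 -0.47967527  0.04257552]
sock [ 0.504  -0.2166  0.06  ] [ 0.50599317 -0.2140396   0.0445379 ]
tin [ 0.5214 -0.3639  0.026 ] [ 0.52491066 -0.36284367  0.00080197]
tin2 [ 0.4402 -0.3685  0.026 ] [ 0.44122114 -0.36794237  0.01171689]
jar [ 0.6465 -0.2136  0.073 ] [ 0.64636824 -0.21370591  0.07345333]
[293  74  16  15 150] [300.73333333  81.78      ]
[187 147  22  22 371] [197.43396226 157.69002695]
[303 166  17  17 196] [310.84183673 174.18877551]
[298 216  23  22 351] [308.65242165 226.48433048]
```

View pics/c1.png

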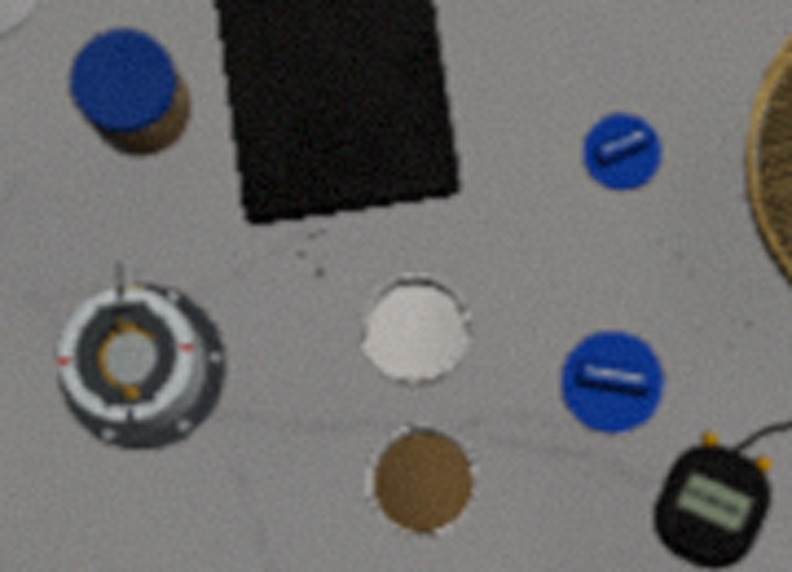

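Confirmed: in the crop the blue plug at (612,382) has a flange about 100 px wide, against 77 px for the blue at (622,152). It is the larger blue one, so it is the target. The socket ring centre is near crop (126,353), its gas stub points up at (121,270), and its black marks are at (122,283) and (130,417). I'll move above the plug.

Emit:
drive_tool(
  moves=[
    [0.8,0.1,0,0,60],
    [0.8,0.1,0,0,60],
    [0.8,0.1,0,0,60],
    [0.8,0.1,0,0,60],
    [0.8,0.1,0,0,60],
    [0.8,0.1,0,0,60],
    [0.8,0.1,0,0,60],
    [0.8,0.1,0,0,60],
    [0.8,0.1,0,0,60],
    [0,0,0,-8.5,60],
    [0,0,0,-8.5,60],
    [0,0,0,-8.5,60],
    [0,0,0,-8.5,60],
    [0,0,0,-8.5,60],
    [0,0,0,-8.5,60],
    [0,0,0,-8.5,60],
    [0,0,0,-3.5,60],
    [0,0,0,0,60],
    [0,0,0,0,60],
  ],
)

```text
time: 2.0
tcp_pos: [0.4864, -0.4684, 0.2308]
ee_rot: [[0.109, 0.994, -0.001], [0.994, -0.109, 0.001], [0.001, -0.001, -1.0]]
wrist_force: [0.0, 0.3, -0.7]
grip_width: 0.595
grip_force: 0.0
```

Run:
```python
from h import *
snap('wrist','w1')
s=read_state(); print(s['time'],s['tcp_pos'],s['ee_rot'],s['joints'],s['grip_width'])
def px(u,v): return 170+u/4.4-.5,140+v/4.4-.5
for n,a,b in [('black',(122,283),(130,417)),('red',(64,361),(186,348))]:
    A=world('top1',*px(*a),.06);B=world('top1',*px(*b),.06);print(n,(A+B)/2,np.degrees(np.arctan2(*(A-B)[1::-1])))
```

```text
2.05 [ 0.48644489 -0.46844622  0.23093562] [[ 1.08382936e-01  9.94109107e-01 -4.71101745e-04]
 [ 9.94109140e-01 -1.08382726e-01  4.49688247e-04]
 [ 3.95979890e-04 -5.17065083e-04 -9.99999788e-01]] [-8.60391703e-01  6.03216741e-01  4.41475968e-01  1.40970369e+00
 -6.38813729e-05  8.19000809e-01] 0.6028599490218671
black [ 0.50881164 -0.21212073  0.06      ] 4.484620263954732
red [ 0.5062474  -0.21166985  0.06      ] 95.62722919494226
```

View pics/w1.png

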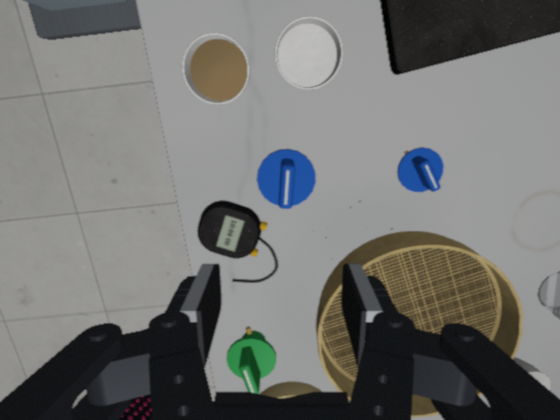

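The wrist view shows the plug at (286,178), with its white line from about (288,166) to (285,206). It agrees with the top view. Next is a precise line fit.

Run:
```python
from h import *
im=np.load('pics/w1.npz')['im'].astype(int)
b=(im[...,2]>im[...,0]+60)&(im[...,2]>im[...,1]+40)
m=np.zeros(b.shape,bool); m[145:212,255:318]=1
w=m&(im.min(2)>120); w[:,:275]=0; w[:,299:]=0; w[:155]=0
n,l,st,c=cv2.connectedComponentsWithStats(w.astype(np.uint8)); 
i=1+np.argmax([s[4]*(abs(cc[0]-287)<8) for s,cc in zip(st[1:],c[1:])]); ys,xs=np.where(l==i)
print(st[i],c[i]); P=np.array([world('w1',x,y,.067)[:2] for x,y in zip(xs,ys)])
vx,vy,_,_=cv2.fitLine(P.astype(np.float32),cv2.DIST_L2,0,.001,.001).ravel()
d=np.array([vx,vy]);s_=P@d; print('line ctr',P.mean(0),'mid',P.mean(0)+d*((s_.max()+s_.min())/2-s_.mean()),np.ptp(s_),np.degrees(np.arctan2(vy,vx)))
ys,xs=np.where(b&m); cn=cv2.convexHull(np.c_[xs,ys].astype(np.int32)); (e)=cv2.fitEllipse(cn); print(e, world('w1',*e[0],.035))
t=world('w1',*e[0],.035)
s=read_state();print(s['tcp_pos'])
```

```text
[275 205  24   7 114] [286.97368421 208.8245614 ]
line ctr [ 0.48882101 -0.48960907] mid [ 0.48839751 -0.48957234] 0.020125237647690364 -4.955941
((285.8146667480469, 178.04339599609375), (57.169342041015625, 58.45262908935547), 23.373889923095703) [ 0.49026287 -0.46966642  0.035     ]
[ 0.48644489 -0.46844622  0.23093562]
```

Run:
```python
from h import *
im=np.load('pics/w1.npz')['im'].astype(int)
b=((im[...,2]>im[...,0]+60)&(im[...,2]>im[...,1]+40)).astype(np.uint8)
w=(im.min(2)>105)[158:206,280:294]
ys,xs=np.where(w); ys+=158; xs+=280
n=np.zeros((420,560),np.uint8); n[ys,xs]=1
P=np.array([world('w1',x,y,.067)[:2] for x,y in zip(xs,ys)])
vx,vy,_,_=cv2.fitLine(P.astype(np.float32),cv2.DIST_L2,0,.001,.001).ravel()
d=np.array([vx,vy]);s_=P@d; print(len(P),xs.min(),xs.max(),ys.min(),ys.max(),'mid',P.mean(0)+d*((s_.max()+s_.min())/2-s_.mean()),np.ptp(s_),np.degrees(np.arctan2(vy,vx)))
crop('w1',246,140,326,220,7,'c2')
```

```text
123 284 289 170 204 mid [ 0.49030113 -0.47023859] 0.030105266118322982 80.26265
```

View pics/c2.png

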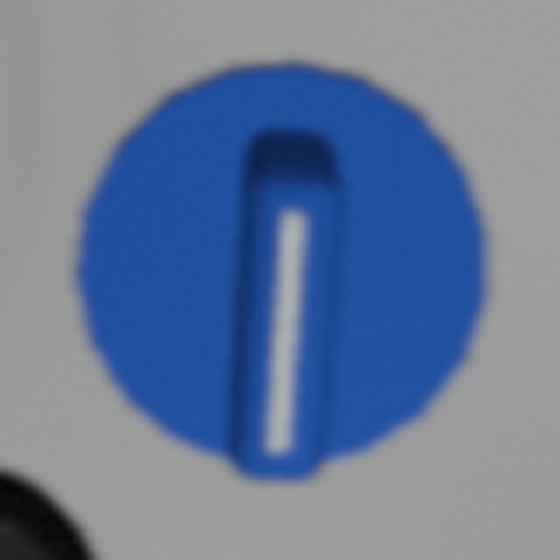

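The crop shows the white line from (292,210) to (278,452), which matches the fit: heading 80.3°, centre (0.490,-0.470). I'll descend and grasp.

Emit:
drive_tool(
  moves=[
    [-0.035,0.1,0,3.5,60],
    [0,0,0.9,0,60],
    [0,0,0.9,0,60],
    [0,0,0.9,0,60],
    [0,0,0.9,0,60],
    [0,0,0.6,0,60],
    [0,0,0.55,0,60],
    [0,0,0,0,60],
    [0,0,0,0,0],
    [0,0,0,0,0],
    [0,0,0,0,0],
    [0,0,0,0,0],
    [0,0,0,0,0],
    [0,0,0,0,0],
    [0,0,0,0,0],
  ],
  force=60,
)

```text
time: 3.55
tcp_pos: [0.4915, -0.4716, 0.0434]
ee_rot: [[0.168, 0.986, 0.003], [0.986, -0.168, -0.003], [-0.003, 0.003, -1.0]]
wrist_force: [-0.5, -1.0, 5.0]
grip_width: 0.128
grip_force: 59.2
```

Emit:
drive_tool(
  moves=[
    [0,0,-0.7,0,0],
    [0,0,-0.7,0,0],
    [0,0,-0.7,0,0],
    [0,0,-0.7,0,0],
    [0.81,-0.09,0,0,0],
    [0.81,-0.09,0,0,0],
    [0.81,-0.09,0,0,0],
    [0.81,-0.09,0,0,0],
    [0.81,-0.09,0,0,0],
    [0,0,0,0,0],
    [0,0,0,0,0],
  ],
)

```text
time: 4.65
tcp_pos: [0.4998, -0.3072, 0.1535]
ee_rot: [[0.166, 0.986, -0.0], [0.986, -0.166, -0.001], [-0.001, -0.0, -1.0]]
wrist_force: [0.2, -0.4, -1.8]
grip_width: 0.127
grip_force: 58.7
```

Run:
```python
from h import *
snap('wrist','w2')
s=read_state(); print(s['time'],s['tcp_pos'],s['ee_rot'].round(4) if hasattr(s['ee_rot'],'round') else s['ee_rot'],s['joints'],s['grip_width'])
```

```text
4.7 [ 0.49996983 -0.30807668  0.1535369 ] [[ 1.676e-01  9.859e-01  3.000e-04]
 [ 9.859e-01 -1.676e-01 -9.000e-04]
 [-8.000e-04  4.000e-04 -1.000e+00]] [-6.59961478e-01  4.32581462e-01 -3.87837328e-02  1.09865695e+00
 -5.17364058e-04  1.07925041e+00] 0.12669948446390694
```

View pics/w2.png

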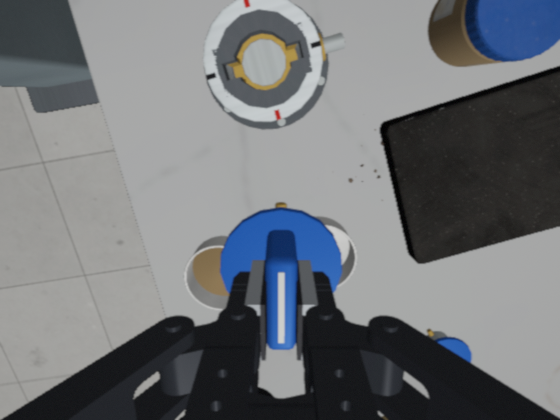

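The socket ring is centred near (264,60), with black slot marks at (211,77) and (316,45), red marks at (247,2) and (278,115), and the stub at (335,42). The plug is held square in the fingers, its white line running from (282,273) to (282,343). I'll refine both.

Run:
```python
from h import *
im=np.load('pics/w2.npz')['im'].astype(int)
w=(im.min(2)>165); 
sub=np.zeros(w.shape,np.uint8); sub[0:135,195:335]=w[0:135,195:335]
n,l,st,c=cv2.connectedComponentsWithStats(cv2.morphologyEx(sub,cv2.MORPH_CLOSE,np.ones((9,9))))
i=1+np.argmax(st[1:,4]); print(st[i])
cn=max(cv2.findContours((l==i).astype(np.uint8),0,1)[0],key=len)[:,0]
cn=cn[(cn[:,1]>2)&(cn[:,1]<132)]
e=cv2.fitEllipse(cn.astype(np.float32)); print(e,'ctr',world('w2',*e[0],.06))
for a,b in [((316,45),(211,77)),((247,2),(278,115))]:
    A=world('w2',*a,.06);B=world('w2',*b,.06); print((A+B)/2,np.linalg.norm(A-B),np.degrees(np.arctan2(*(A-B)[1::-1])))
for u in [(247,2.),(278,115.),(316,45),(211,77)]: print(u, world('w2',*u,.06))
# plug in hand: fin top z = tcp z +.0236~.026 
tz=.1535; 
ys,xs=np.where((im.min(2)>130)[268:346,276:290]); xs=xs+276; ys=ys+268
for zz in(.024,.027):
    P=np.array([world('w2',x,y,tz+zz)[:2] for x,y in zip(xs,ys)]); v=cv2.fitLine(P.astype(np.float32),2,0,.001,.001).ravel()
    d=v[:2]; s=P@d; print('line',P.mean(0)+d*((s.max()+s.min())/2-s.mean()),np.ptp(s),np.degrees(np.arctan2(d[1],d[0])))
b=((im[...,2]>im[...,0]+60)&(im[...,2]>im[...,1]+40)); b[:, :215]=0; b[:,348:]=0; b[:205]=0;b[300:]=0
ys,xs=np.where(b); print('flange x-range',xs.min(),xs.max(),'ymin',ys.min(), [world('w2',q,258,tz-.006) for q in (xs.min(),xs.max())], world('w2',282,ys.min(),tz-.006))
print('depth top fin',world('w2',282,300),'flange',world('w2',282,220))
```

```text
[ 195    0  140  135 8590]
((262.0837707519531, 72.16658782958984), (138.4160614013672, 151.30691528320312), 128.3964080810547) ctr [ 0.50289536 -0.21841633  0.06      ]
[ 0.50445717 -0.21245966  0.06      ] 0.06520332155286589 6.22027335226993
[ 0.50467292 -0.21235998  0.06      ] 0.0649170688124066 96.06632893729743
(247, 2.0) [ 0.50124272 -0.18008321  0.06      ]
(278, 115.0) [ 0.50810313 -0.24463676  0.06      ]
(316, 45) [ 0.53686689 -0.20892723  0.06      ]
(211, 77) [ 0.47204744 -0.21599209  0.06      ]
line [ 0.49971461 -0.30590625] 0.030144502839321824 80.42053
line [ 0.50004102 -0.30397552] 0.029380166524458295 80.42085
flange x-range 221 341 ymin 208 [array([ 0.47461881, -0.29541092,  0.1475    ]), array([ 0.52684102, -0.30419574,  0.1475    ])] [ 0.50500014 -0.27701089  0.1475    ]
depth top fin [ 0.5006887  -0.30233651  0.1775226 ] flange [ 0.50396975 -0.28319207  0.14502587]
```

Emit:
drive_tool(
  moves=[
    [0.8,-0.08,0,0,0],
    [0.8,-0.08,0,0,0],
    [0.79,-0.08,0,0,0],
    [0,0,0,-8.5,0],
    [0,0,0,-8.5,0],
    [0,0,0,-8.5,0],
    [0,0,0,-8.5,0],
    [0,0,0,-8.5,0],
    [0,0,0,-8.5,0],
    [0,0,0,-8.5,0],
    [0,0,0,-8.5,0],
    [0,0,0,-8.5,0],
    [0,0,0,-8.5,0],
    [0,0,0,-8.5,0],
    [0,0,0,-8.5,0],
    [0,0,0,-3.7,0],
    [0,0,0.4,0,0],
    [0,0,0.3,0,0],
    [0,0,0,0,0],
    [0,0,0,0,0],
  ],
)

```text
time: 6.7
tcp_pos: [0.506, -0.2121, 0.1249]
ee_rot: [[-0.995, -0.104, -0.001], [-0.104, 0.995, 0.0], [0.001, 0.001, -1.0]]
wrist_force: [0.3, 0.6, -0.8]
grip_width: 0.13
grip_force: 58.6
```

Run:
```python
from h import *
snap('wrist','w3');snap('side','s3')
a=cv2.imread('pics/w3.png'); b=cv2.resize(cv2.imread('pics/s3.png')[240:350,190:330],(400,314)); 
o=np.zeros((600,800,3),np.uint8); w=a[130:370,150:420]; w=cv2.resize(w,(675,600)); o[:, :675]=w; cv2.imwrite('pics/c3.png',w)
s=read_state(); print(s['time'],s['tcp_pos'],s['ee_rot'],s['wrist_force'],s['joints'])
```

```text
6.8 [ 0.50673447 -0.21224262  0.12576329] [[-9.94482408e-01 -1.04901389e-01  6.62244967e-04]
 [-1.04901711e-01  9.94482483e-01 -4.72245177e-04]
 [-6.09051844e-04 -5.39110151e-04 -9.99999669e-01]] [ 0.08201002  0.70206404 -0.80283707] [-5.12070839e-01  3.78445817e-01 -1.97143207e-01  9.94398611e-01
 -8.71819766e-05 -6.17165796e-01]
```

View pics/c3.png

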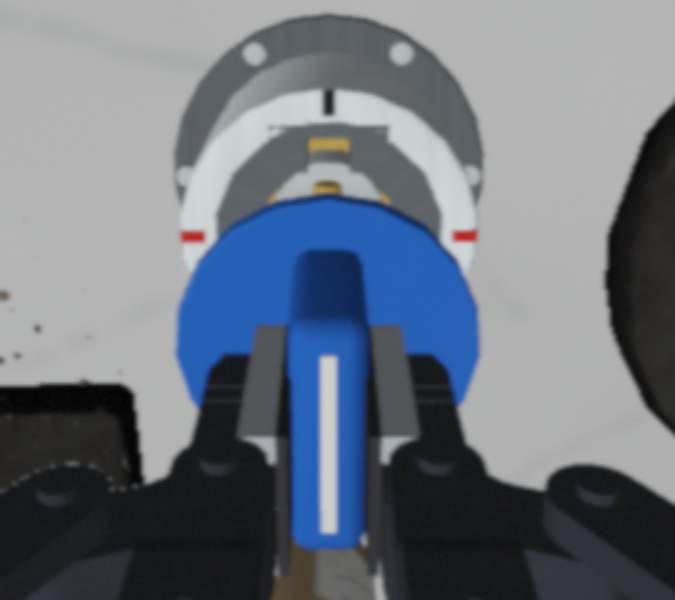

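Laterally and in rotation it lines up: black mark at crop x 329, white line at 328, red marks at 193 and 465. Next I check the fore-aft offset.

Run:
```python
from h import *
P=lambda u,v,z: world('w3',150+u/2.5-.4,130+v/2.5-.4,z)
s=read_state(); R=np.array(s['ee_rot']); T=np.array(s['tcp_pos'])
rel=lambda p:((p-T)@R*1000).round(1)
c=(P(193,236,.06)+P(465,236,.06))/2
print('socket',c,rel(c)); print('black',rel(P(329,102,.06)))
f=T[2]-.0434
print('flange front top, ctr', rel(P(328,197,f+.035))-[28,0,0])
print('pin end', rel(P(327,189,f+.006))-[22,0,0])
print('line mid', rel((P(328,355,f+.067)+P(328,534,f+.067))/2))
```

```text
socket [ 0.50414336 -0.21177071  0.06      ] [ 2.6  0.8 65.8]
black [35.1  0.8 65.7]
flange front top, ctr [2.7 0.5 8.4]
pin end [ 1.1  0.3 37.4]
line mid [  2.3   0.5 -23.6]
```

Emit:
drive_tool(
  moves=[
    [0,0,0.2,0,0],
    [0,0,0.2,0,0],
    [0,0,0.15,0,0],
    [0,0,0.15,0,0],
    [0,0,0.15,0,0],
    [0,0,0,0,0],
  ],
  force=100,
)

```text
time: 7.4
tcp_pos: [0.5056, -0.2114, 0.0901]
ee_rot: [[-0.994, -0.105, -0.002], [-0.105, 0.994, 0.001], [0.002, 0.001, -1.0]]
wrist_force: [1.0, 0.4, -0.7]
grip_width: 0.118
grip_force: 100.4
```

Emit:
drive_tool(
  moves=[
    [0,0,0.1,0,0],
    [0,0,0.1,0,0],
    [0,0,0.1,0,0],
    [0,0,0.08,0,0],
    [0,0,0.04,0,0],
    [0,0,0.02,0,0],
    [0,0,0,0,0],
    [0,0,0,0,0],
  ],
)

```text
time: 8.2
tcp_pos: [0.5069, -0.2121, 0.0748]
ee_rot: [[-0.994, -0.105, 0.001], [-0.105, 0.994, -0.001], [-0.001, -0.001, -1.0]]
wrist_force: [-2.0, 1.7, 8.6]
grip_width: 0.115
grip_force: 102.0
```

Emit:
drive_tool(
  moves=[
    [0,0,0.03,0,0],
    [0,0,0.03,0,0],
    [0,0,0.03,0,0],
    [0,0,0,0,0],
    [0,0,0,0,0],
  ],
)

```text
time: 8.7
tcp_pos: [0.507, -0.2121, 0.0735]
ee_rot: [[-0.994, -0.105, 0.002], [-0.105, 0.994, -0.002], [-0.002, -0.002, -1.0]]
wrist_force: [-8.1, 3.0, 25.3]
grip_width: 0.114
grip_force: 104.6
```

Flush at 25 N. Now the clockwise turn, compensating for the plug axis being about 2.3 mm off the TCP.

Emit:
drive_tool(
  moves=[
    [0.01,0,0,0,0],
    [0,-0.0085,0,8.5,0],
    [0,-0.0085,0,8.5,0],
    [0,-0.0085,0,8.5,0],
    [0,-0.0085,0,8.5,0],
    [0,-0.0085,0,8.5,0],
    [0,0,0,0,0],
  ],
)

```text
time: 9.4
tcp_pos: [0.507, -0.2135, 0.0735]
ee_rot: [[-0.803, 0.596, 0.004], [0.596, 0.803, -0.001], [-0.004, 0.002, -1.0]]
wrist_force: [-5.2, 4.4, 22.4]
grip_width: 0.12
grip_force: 104.2
```

Emit:
drive_tool(
  moves=[
    [0,-0.0085,0,8.5,0],
    [0,-0.0085,0,8.5,0],
    [0,-0.0085,0,8.5,0],
    [0,-0.0085,0,8.5,0],
    [0,-0.0085,0,8.5,0],
    [0,0,0,2,0],
    [0,0,0,0,0],
    [0,0,0,0,0],
  ],
)

```text
time: 10.2
tcp_pos: [0.5057, -0.2145, 0.0735]
ee_rot: [[-0.158, 0.987, 0.004], [0.987, 0.158, -0.001], [-0.002, 0.004, -1.0]]
wrist_force: [-5.6, 6.0, 22.0]
grip_width: 0.119
grip_force: 104.2
```

Run:
```python
from h import *
snap('wrist','w4'); s=read_state(); print(s['time'],s['tcp_pos'],s['wrist_force'],s['ft_torque'],np.degrees(np.arctan2(s['ee_rot'][1][0],s['ee_rot'][0][0])),s['grip_force'],s['grip_width'])
```

```text
10.25 [ 0.50573528 -0.21446535  0.0734785 ] [-5.52186159  5.17399856 23.03186743] [0.8983412  1.15578268 0.16149317] 99.10316027240206 104.23244833946228 0.11527142049933148
```

View pics/w4.png

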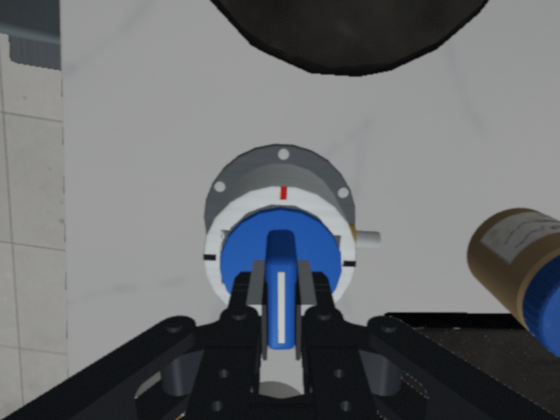

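The wrist view shows the flange seated in the ring at (281,255). The fin's white line, from (281,273) to (281,343), points at the red mark at (283,193), so the plug has turned about 87°. It is flush at 23 N and still gripped, so I'm handing in.

```bash
python3 -c "
from plant import *
print(sign_off())"
```

```text
the job is handed in; nothing more can be done
None
```

The job is handed in: the larger blue plug sits flush in the socket, turned about 87° clockwise with its fin at the red mark, and the arm still grips it (104 N) and presses it down (23 N); the sign-off returned no verdict.

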